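Reset the slab roller's thickness selector

ROBOT

A 6-joint arm with a two-finger parallel gripper is mounted at the origin on the work surface. World frame = base frame: x ahead of the robot, y to its left, z up, the work surface at z = 0. Lengths are in m, angles in degrees, forces in N, time in s.
With the tool pointing down it reaches from about 0.275 to 1 m from the base axis. Payload 8.4 kg.
Tool frame: the origin (TCP) lies at the centre of the arm's flange, where the gripper is bolted on; the fingertips stand ahead of it and the grasp point (between the pads) lies 155 mm ahead of it (arm.finger_overhang is the z of the fingertips in the tool frame, in m); z points along the fingers, y is the direction in which the jaws open and shut (so a half turn about z gives the same grasp; the last joint's range is limited). The gripper opens to 85 mm and grips with 20 to 120 N. Pads are 22 mm wide; open, the fingers measure 114 mm over their backs; the gripper's body (76 mm by 85 mm) begins 54 mm behind the grasp point. The pads swing forward as they close: fully open they stand 13 mm farther back than shut.
Start: joints at [74.347, 20.225, 93.587, -0, 66.188, -0.138], TCP at [0.167, 0.602, 0.405] pointing down, gripper open.
Joint ranges: [-150.9, 150.9], [-52.94, 120.26], [3.33, 152.33], [-74.26, 254.26], [0, 154.13], [-172.89, 172.89]. Speed limits (degrees/s): [127.2, 127.2, 159.86, 180, 180, 180].

INTERFACE

Orientations are given as [roll, pitch, yaw] about the fixed x, y, z axes, in that order (R = Rz(yaw) Ry(pitch) Rx(roll)).
In Python, from rig import arm, viewer, workorder gives the robot as it stands.
- The arm moves only by the shell command python3 -m handwheel 'ROWS' [FORCE]. ROWS is JSON, one flat list of numbers, 7 for each row, row after row: the shift along the tool's x, y, z normalised to -1 to 1, where 1 is 0.04 m, then the turn, a rotation vector about the tool's x, y, z normalised to -1 to 1, where 1 is 0.12 rad, then the closure, from -1 (fully open) to 1 (shut). A call has 1 to 20 rows; each row shifts and turns the pose as measured when the row begins, along the tool's axes as they then stand; what a row does not reach is not made up. A row lasts 1/12 s, in which the tool goes at most 41.7 mm and 7.16 degrees, less where a joint would pass 70% of its speed; a pose out of reach is approached as far as the arm can. A call with a number of a shift or a turn outside -1 to 1 is refused whole. A call with a gripper value outside its range is refused whole. The fingers move at their own pace and stop on an object; FORCE is the grip in N (left out, the last holds). Time passes only in rows, so rows that do not move let the fingers close. It gives the time, the measured TCP pose, the force and the opening at its end, in the units of the state.
- arm.read_state(): the state, without advancing time (a new reading comes with each control period).
- viewer.read_camera(name): name is "scene" or "top"; returns a dict with "pixels" (400x640x3 uint8, blue, green, red), "K" (3x3 intrinsics, pixels), "distortion" ([k1, k2, p1, p2, k3] as OpenCV has them; the pictures are not rectified), "view" (4x4, takes a point from world to camera coordinates). Camera axes: x right, y down, z forward; pixel columns grow to the right and rows downward; lengths in m; the calibration is good to about 2 mm. A picture is of the moment at which its call begins. There is no depth.
- workorder.hand_in(): hands the job in, once; it reports no verdict.
The state is a dict: "t": time; "joints": joint angles; "joint_vel": joint speeds; "joint_torque": joint torques, N m; "tcp_pos": TCP position; "orientation": TCP orientation; "contact_force": force on the tool from outside, world axes, zero at the start; "moment": the same for the moment, N m; "grip_width": finger opening in m.
Only numpy, scipy, OpenCV 4.12 (cv2) and the standard library are available. Lean on these libraries where they do the work, as an engineer would, in place of code of your own. Each camera call takes 0.05 s, during which the arm holds its last target.

TASK

Set the slab roller to the thickness marked by the red magnet: pull the sprung selector knob up out of its notch, turn it round to the notch beside the red magnet, and let it snap fully home there. The magnets are stuck on by eye, so feel for the notch, and be gentle: do not wrench the knob against its top stop or jam its pin hard against a notch side. Leave the bowl, jar and spray bottle as they stand, and let go of the knob at the end.

Things in the scene. Friction and masses are not known exactly. Their poses are not given: they have to be found in the camera images.
- slab_roller: Blue tabletop slab roller, fixed: a blue selector head (164 x 164 mm block, top 120 mm above the table) at one end, a steel roller 60 mm thick running from it along its +y, a far cheek 149 mm high, a wooden bed 300 x 600 mm underneath. Origin on the table under the knob's upright axis, at the head's centre; z up.
- index_plate: Fixed brass notch plate on the head (origin, axes as slab_roller): lands 9 mm high, 31 to 45 mm from the knob's axis, between them five radial notches 8 mm wide, unevenly 0.45 to 0.75 rad apart: one on the -x side, where the knob starts, two on each side of it (so a turn is under 1.3 rad). Central dark bush 28 mm across, 26 mm high.
- selector_knob: Sprung knob. Origin on its axis, at the head's top when home; moves with the knob. Black grip bar 46 mm long (its x), 14 mm thick (its y, flat sides to pinch), 34 to 68 mm above the origin, on a black disc 38 mm across at 28 to 35 mm. Orange pointer 10 mm wide, 28 to 34 mm up, reaching 62 mm out along its -x.
- bar_grip (a point): Point on the knob's axis inside the grip bar, 8 mm below the bar's top: a good height to pinch the bar.
- pin_tip (a point): Tip of the flat-ended steel pin, 6 mm thick, that hangs from the pointer 38 mm from the axis. Home in a notch it stands 1 mm above the head's top, 8 mm below the lands' tops, with play to turn only about 0.03 rad each way. Let go elsewhere, it rests on a land and must be dragged on until it drops.
- pointer_tip (a point): Tip of the orange pointer, 62 mm from the axis and 31 mm above the knob's origin.
- lift (a joint): How far the knob is pulled up, m: 0 fully home in a notch, about 0.007 when the pin rides on the lands under spring load (over 0.008 clears them), 0.013 at the hard top stop. A spring pulls it down with about 8 N at 0 and 12 N at the stop (the knob's weight adds 1.3 N); when let go it drops by itself, quickly, if the pin is over a notch.
- turn (a joint): Angle of the knob about its upright axis, rad: 0 near the start notch, where the pointer points along the roller's -x; positive is anticlockwise from above. It turns freely between -1.6 and 1.6 when the pin is lifted; dragging on the lands it needs about 0.15 N m.
- red_magnet: Red round magnet, 13 mm in diameter, 5 mm high, stuck on the white dial about 62 mm from the knob's axis, outside the wanted notch. Placed by eye: 2 to 14 mm to one side or the other of where the pointer's tip stands in that notch, but always nearest to its own notch. It stays put. Origin at the centre of its underside.
- clay_bowl: Terracotta bowl, 100 mm across, 55 mm high, loose on the table near the head. Leave alone. Origin at the centre of its underside.
- slip_jar: White jar with blue lid, 68 mm across, 85 mm high, loose. Leave alone. Origin at the centre of its underside.
- spray_bottle: White spray bottle with orange trigger, 72 mm across, about 190 mm high, loose. Leave alone. Origin at the centre of its underside.

How it is judged (in metres and radians):
On the way, in this order (a step that is already met when the one before it is completed fails the run):
1. the knob is pulled up clear of its notch (lift over 8.5 mm) (value of joint lift above 0.0085 m), for 0.1 s.
2. the knob, still up, is turned until its pointer is by the red magnet (tip within 25 mm, lift over 5 mm) (value of joint lift above 0.005 m and horizontal distance between pointer_tip and red_magnet below 0.025 m).
At the end, for the whole second after the job is handed in: The knob is fully home (lift under 1.5 mm) and at rest in the notch beside the red magnet (pointer tip within 18 mm of the magnet in plan), and the bowl, jar and spray bottle stand upright within 30 mm of where they began (value of joint lift below 0.0015 m and horizontal distance between pointer_tip and red_magnet below 0.018 m and velocity of joint turn between -0.05 and 0.05 rad/s and distance of each of clay_bowl, slip_jar, spray_bottle from where it was at the start of the episode below 0.03 m and angle between each of clay_bowl, slip_jar, spray_bottle's own z axis and vertical below 0.2 rad); the robot touches nothing.
It fails at once if the knob is wrenched: its pin or its top stop presses on the fixed notch plate with more than 30 N (contact force between selector_knob and index_plate above 30 N).
It fails at once if the clay bowl is shifted by more than 30 mm or tipped (distance of clay_bowl from where it was at the start of the episode above 0.03 m or angle between clay_bowl's own z axis and vertical above 0.35 rad).
It fails at once if the slip jar is shifted by more than 30 mm or tipped (distance of slip_jar from where it was at the start of the episode above 0.03 m or angle between slip_jar's own z axis and vertical above 0.35 rad).
It fails at once if the spray bottle is shifted by more than 30 mm or tipped (distance of spray_bottle from where it was at the start of the episode above 0.03 m or angle between spray_bottle's own z axis and vertical above 0.35 rad).
It also fails if it takes over 64 s, if anything falls off the work surface, if the arm or the gripper's body presses on something with over 40 N, if the wrist force passes 120 N, or if a joint passes its speed limit or range.

## Working session

There is one attempt and no reset: what is moved stays moved. The work goes in short steps, Python scripts to look and compute and a shell command to move; the robot and the scene stay as the last step left them, time stands still between calls to the robot, and variables do not carry over. Pictures are saved under pics/ and viewed, and the job is handed in when it is done.

```bash
mkdir -p pics; ls; python3 - <<'E'
from rig import arm, viewer
import cv2
print(arm.read_state(), arm.finger_overhang)
for n in("scene","top"):
    c=viewer.read_camera(n); cv2.imwrite(f"pics/{n}0.png",c["pixels"]); print(n,c["K"],c["distortion"],c["view"])
E
```

```text
pics
{'t': 0.0, 'joints': array([ 7.43461866e+01,  2.02618226e+01,  9.36273244e+01, -6.92627067e-05,
        6.61871012e+01, -1.35760146e-01]), 'joint_vel': array([-0.08157897, -0.04468436, -0.04463711, -0.0124111 , -0.18482847,
        0.09439937]), 'joint_torque': array([ 5.51807490e-03, -6.05262566e+01, -3.42069805e+01,  4.30257742e-04,
        9.36729979e-03,  1.45637409e-05]), 'tcp_pos': array([0.16713579, 0.60200822, 0.40398184]), 'orientation': array([-1.79923752e+02, -1.17338369e-04,  1.64481975e+02]), 'contact_force': array([0.81169722, 0.63539875, 0.12443665]), 'moment': array([ 0.00250916, -0.00700035,  0.03943339]), 'grip_width': 0.08485683645688927} 0.1734
scene [[489.27062346   0.         324.63398899]
 [  0.         489.27062346 204.01511184]
 [  0.           0.           1.        ]] [-0.02397265  0.          0.          0.          0.        ] [[-0.7867883   0.61710445 -0.01209423  0.56105553]
 [ 0.42020656  0.52119172 -0.74282275 -0.06032854]
 [-0.45209581 -0.58952632 -0.66937889  1.12091731]
 [ 0.          0.          0.          1.        ]]
top [[519.16636989   0.         318.36301555]
 [  0.         519.16636989 201.1410014 ]
 [  0.           0.           1.        ]] [0.00121692 0.         0.         0.         0.        ] [[ 0.02294146 -0.99967595 -0.01103146 -0.16829532]
 [-0.99205503 -0.02139854 -0.12397145  0.59019572]
 [ 0.12369522  0.0137879  -0.99222446  0.98682321]
 [ 0.          0.          0.          1.        ]]
```

View pics/scene0.png

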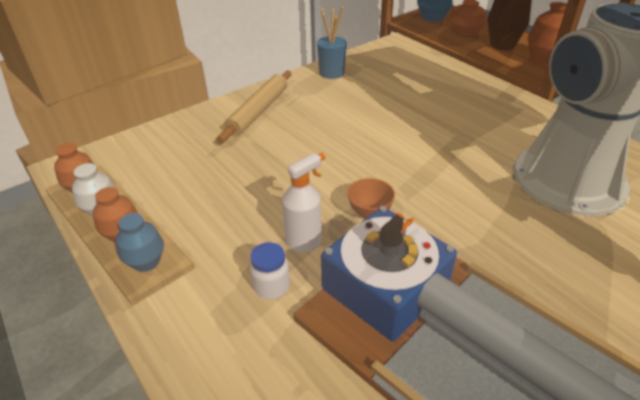

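View pics/top0.png

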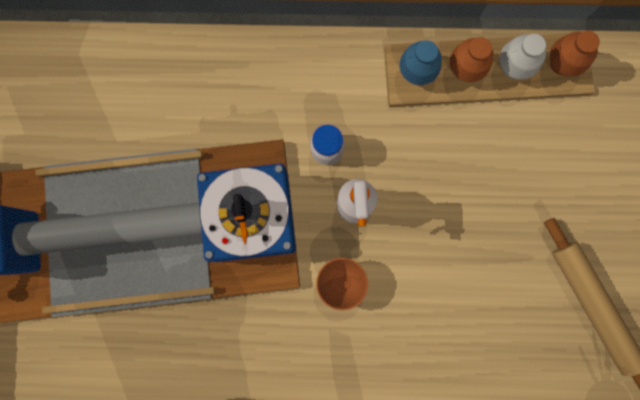

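```bash
python3 - <<'E'
import cv2
a=cv2.imread("pics/top0.png")[150:275,185:310]; cv2.imwrite("pics/topz.png",cv2.resize(a,None,fx=4.8,fy=4.8,interpolation=cv2.INTER_CUBIC))
a=cv2.imread("pics/scene0.png")[170:340,310:470]; cv2.imwrite("pics/scz.png",cv2.resize(a,None,fx=3.5,fy=3.5,interpolation=cv2.INTER_CUBIC))
E
```

```text
(no output)
```

View pics/topz.png

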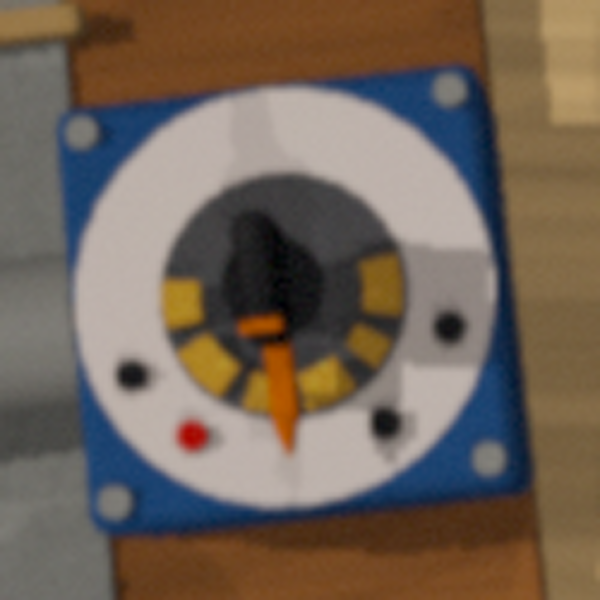

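View pics/scz.png

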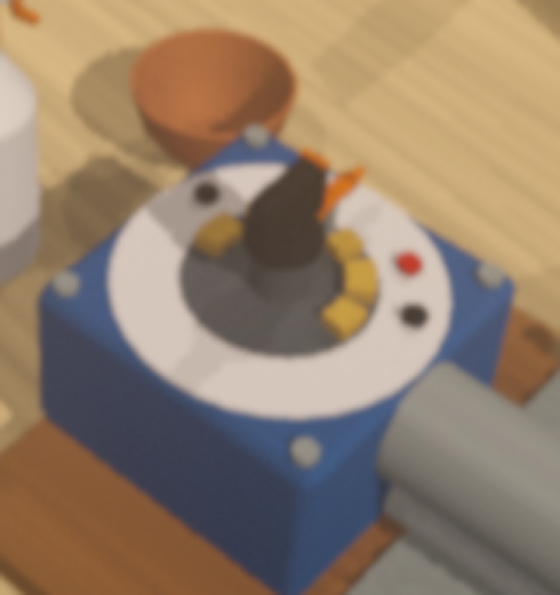

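```bash
cat > h.py <<'E'
import numpy as np, cv2
CAM={"top":(np.array([[519.16636989,0,318.36301555],[0,519.16636989,201.1410014],[0,0,1]]),np.array([0.00121692,0,0,0,0]),np.array([[0.02294146,-0.99967595,-0.01103146,-0.16829532],[-0.99205503,-0.02139854,-0.12397145,0.59019572],[0.12369522,0.0137879,-0.99222446,0.98682321]])),
"scene":(np.array([[489.27062346,0,324.63398899],[0,489.27062346,204.01511184],[0,0,1]]),np.array([-0.02397265,0,0,0,0]),np.array([[-0.7867883,0.61710445,-0.01209423,0.56105553],[0.42020656,0.52119172,-0.74282275,-0.06032854],[-0.45209581,-0.58952632,-0.66937889,1.12091731]]))}
def toplane(cam,uv,z):
    K,d,V=CAM[cam]; R,t=V[:,:3],V[:,3]
    n=cv2.undistortPoints(np.array(uv,float).reshape(-1,1,2),K,d).reshape(-1,2)
    r=np.c_[n,np.ones(len(n))]@R; c=-R.T@t
    s=(z-c[2])/r[:,2]; return c+r*s[:,None]
def proj(cam,P):
    K,d,V=CAM[cam]
    return cv2.projectPoints(np.array(P,float).reshape(-1,1,3),cv2.Rodrigues(V[:,:3])[0],V[:,3],K,d)[0].reshape(-1,2)
E
python3 - <<'E'
from h import *
Z=lambda u,v:((u+.5)/4.8-.5+185,(v+.5)/4.8-.5+150)
Y=lambda u,v:((u+.5)/3.5-.5+310,(v+.5)/3.5-.5+170)
sc=toplane("top",[Z(82,132),Z(450,90),Z(490,460),Z(116,502)],.122); print("screws",sc.round(4),sc.mean(0))
sc2=toplane("scene",[Y(306,450),Y(66,284),Y(256,136),Y(490,274)],.122); print("scene screws",sc2.round(4),sc2.mean(0))
for s in (sc,sc2): print(np.linalg.norm(s-np.roll(s,1,0),axis=1))
im=cv2.imread("pics/top0.png");hsv=cv2.cvtColor(im,cv2.COLOR_BGR2HSV)
d=((im.min(2)>110)&(hsv[...,1]<60)).astype(np.uint8); d[:150]=0;d[275:]=0;d[:,:195]=0;d[:,300:]=0
n,l,st,ce=cv2.connectedComponentsWithStats(d);k=1+st[1:,4].argmax()
cs,_=cv2.findContours((l==k).astype(np.uint8),0,1); e=cv2.fitEllipse(cv2.convexHull(max(cs,key=len))); print(st[k],e)
print("dial c",toplane("top",[e[0]],.121))
print("magnet", toplane("top",[Z(193,436)],.125), toplane("scene",[Y(409,263)],.125))
print("tip", toplane("top",[Z(290,455)],.151), toplane("scene",[Y(366,170)],.151))
E
```

```text
screws [[ 0.6225  0.0567  0.122 ]
 [ 0.6415 -0.0822  0.122 ]
 [ 0.5022 -0.1016  0.122 ]
 [ 0.4835  0.0369  0.122 ]] [ 0.56242989 -0.02254868  0.122     ]
scene screws [[ 0.62    0.0579  0.122 ]
 [ 0.6402 -0.0803  0.122 ]
 [ 0.5016 -0.0994  0.122 ]
 [ 0.4819  0.0388  0.122 ]] [ 0.56093985 -0.02076143  0.122     ]
[0.14037895 0.14019901 0.14070302 0.13982096]
[0.13941075 0.13964794 0.13995357 0.13966811]
[ 200  168   88   88 3774] ((243.61404418945312, 211.38232421875), (87.09534454345703, 88.69464111328125), 46.29810333251953)
dial c [[ 0.56166612 -0.02200028  0.121     ]]
magnet [[0.50847763 0.00881173 0.125     ]] [[0.50855661 0.01198881 0.125     ]]
tip [[ 0.50127091 -0.03153573  0.151     ]] [[ 0.50060334 -0.02751955  0.151     ]]
```

```bash
python3 - <<'E'
from h import *
c=np.array([.5617,-.0217]); yaw=np.radians(8.1)
T=np.linspace(-1.6,1.6,641)
rows=[]
for cam in("top","scene"):
    im=cv2.imread(f"pics/{cam}0.png")
    for rr,z in((np.linspace(.028,.075,100),.128),):
        P=np.array([[c[0]+r*np.cos(yaw+np.pi+t),c[1]+r*np.sin(yaw+np.pi+t),z] for r in rr for t in T])
        m=proj(cam,P).reshape(100,641,2).astype(np.float32)
        o=cv2.remap(im,m[...,0],m[...,1],cv2.INTER_CUBIC)
        o=cv2.resize(o,None,fx=1,fy=2.5)
        for k in range(-3,4):
            x=int((k*.5+1.6)/.005); cv2.line(o,(x,0),(x,8),(0,255,0),1)
        rows.append(o)
        a=cv2.remap(im,m[...,0],m[...,1],cv2.INTER_LINEAR)[15:34].mean(0)
        print(cam,[(round(float(T[i]),2),int(a[i,2]-a[i,0])) for i in range(0,641,8)])
cv2.imwrite("pics/polar.png",np.vstack(rows))
E
```

```text
top [(-1.6, 128), (-1.56, 130), (-1.52, 129), (-1.48, 126), (-1.44, 120), (-1.4, 92), (-1.36, 50), (-1.32, 16), (-1.28, 6), (-1.24, 19), (-1.2, 52), (-1.16, 93), (-1.12, 119), (-1.08, 126), (-1.04, 125), (-1.0, 127), (-0.96, 129), (-0.92, 130), (-0.88, 129), (-0.84, 130), (-0.8, 127), (-0.76, 129), (-0.72, 126), (-0.68, 117), (-0.64, 89), (-0.6, 46), (-0.56, 13), (-0.52, 6), (-0.48, 19), (-0.44, 54), (-0.4, 93), (-0.36, 114), (-0.32, 119), (-0.28, 121), (-0.24, 131), (-0.2, 156), (-0.16, 173), (-0.12, 178), (-0.08, 178), (-0.04, 175), (0.0, 165), (0.04, 133), (0.08, 85), (0.12, 82), (0.16, 106), (0.2, 113), (0.24, 116), (0.28, 118), (0.32, 122), (0.36, 124), (0.4, 124), (0.44, 120), (0.48, 113), (0.52, 104), (0.56, 85), (0.6, 52), (0.64, 19), (0.68, 4), (0.72, 3), (0.76, 20), (0.8, 54), (0.84, 82), (0.88, 96), (0.92, 99), (0.96, 98), (1.0, 96), (1.04, 82), (1.08, 52), (1.12, 22), (1.16, 4), (1.2, 5), (1.24, 27), (1.28, 60), (1.32, 88), (1.36, 98), (1.4, 102), (1.44, 103), (1.48, 103), (1.52, 102), (1.56, 102), (1.6, 104)]
scene [(-1.6, 128), (-1.56, 127), (-1.52, 128), (-1.48, 126), 
[... 267 characters left out ...]
05), (-0.64, 91), (-0.6, 81), (-0.56, 84), (-0.52, 94), (-0.48, 105), (-0.44, 113), (-0.4, 117), (-0.36, 118), (-0.32, 118), (-0.28, 117), (-0.24, 114), (-0.2, 105), (-0.16, 86), (-0.12, 62), (-0.08, 40), (-0.04, 27), (0.0, 23), (0.04, 25), (0.08, 38), (0.12, 53), (0.16, 57), (0.2, 44), (0.24, 30), (0.28, 25), (0.32, 23), (0.36, 24), (0.4, 24), (0.44, 24), (0.48, 24), (0.52, 24), (0.56, 24), (0.6, 23), (0.64, 23), (0.68, 23), (0.72, 22), (0.76, 22), (0.8, 22), (0.84, 22), (0.88, 23), (0.92, 24), (0.96, 26), (1.0, 29), (1.04, 30), (1.08, 28), (1.12, 26), (1.16, 28), (1.2, 38), (1.24, 54), (1.28, 70), (1.32, 82), (1.36, 87), (1.4, 88), (1.44, 87), (1.48, 87), (1.52, 86), (1.56, 87), (1.6, 87)]
```

View pics/polar.png

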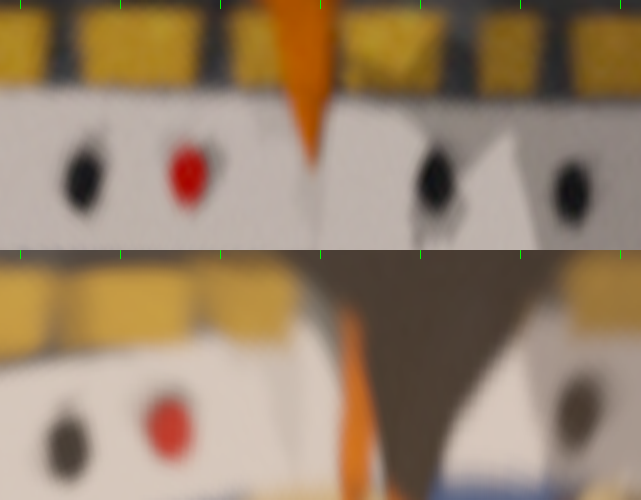

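```bash
cat > plan.py <<'E'
import sys,numpy as np
from scipy.spatial.transform import Rotation as R
from rig import arm
def plan(x,y,z,yaw):
    s=arm.read_state(); r=R.from_euler("xyz",s["orientation"],degrees=True)
    d=r.inv().apply(np.array([x,y,z])-s["tcp_pos"]); g=R.from_euler("xyz",[180,0,yaw],degrees=True)
    w=(r.inv()*g).as_rotvec()
    print("t",round(s["t"],2),"pos",s["tcp_pos"].round(4),"ori",s["orientation"].round(2),"F",s["contact_force"].round(2),"M",s["moment"].round(3),"w",round(s["grip_width"],4),"j",s["joints"].round(1))
    print("shift units",(d/.04).round(3),"turn units",(w/.12).round(3))
if __name__=="__main__": plan(*map(float,sys.argv[1:]))
E
python3 plan.py .5617 -.0217 .405 164.48; python3 plan.py .5617 -.0217 .405 188.1
python3 - <<'E'
from h import *
print(toplane("top",[(327,140)],.085),toplane("top",[(358,200)],.15),toplane("top",[(342,284)],.05))
E
```

```text
t 0.1 pos [0.1671 0.602  0.404 ] ori [-179.92    0.    164.49] F [-0.68 -0.04  0.23] M [-0.009 -0.004 -0.039] w 0.0854 j [74.3 20.3 93.6 -0.  66.2 -0.1]
shift units [-1.3676e+01 -1.2385e+01 -8.0000e-03] turn units [-0.011  0.     0.001]
t 0.1 pos [0.1671 0.602  0.404 ] ori [-179.92    0.    164.49] F [-0.68 -0.04  0.23] M [-0.009 -0.004 -0.039] w 0.0854 j [74.3 20.3 93.6 -0.  66.2 -0.1]
shift units [-1.3676e+01 -1.2385e+01 -8.0000e-03] turn units [-1.100e-02 -2.000e-03 -3.435e+00]
[[ 0.70516702 -0.16953627  0.085     ]] [[ 0.58305952 -0.22589331  0.15      ]] [[ 0.43411493 -0.20393909  0.05      ]]
```

```bash
python3 -m handwheel '[-0.7,-0.64,0,0,0,0,-1,-0.7,-0.64,0,0,0,0,-1,-0.7,-0.64,0,0,0,0,-1,-0.7,-0.64,0,0,0,0,-1,-0.7,-0.64,0,0,0,0,-1,-0.7,-0.64,0,0,0,0,-1,-0.7,-0.64,0,0,0,0,-1,-0.7,-0.64,0,0,0,0,-1,-0.7,-0.64,0,0,0,0,-1,-0.7,-0.64,0,0,0,0,-1,-0.7,-0.64,0,0,0,0,-1,-0.7,-0.64,0,0,0,0,-1,-0.7,-0.64,0,0,0,0,-1,-0.7,-0.64,0,0,0,0,-1,-0.7,-0.64,0,0,0,0,-1,-0.7,-0.64,0,0,0,0,-1,-0.7,-0.64,0,0,0,0,-1,-0.7,-0.64,0,0,0,0,-1]' 30; python3 plan.py .5617 -.0217 .405 188.1
```

```text
t: 1.6
tcp_pos: [0.539, 0.0009, 0.3997]
orientation: [-179.8, -0.2, 165.1]
contact_force: [0.4, 0.7, -0.5]
grip_width: 0.0854
t 1.6 pos [0.539  0.0009 0.3997] ori [-179.84   -0.19  165.09] F [ 0.39  0.69 -0.5 ] M [ 0.002 -0.007  0.002] w 0.0854 j [-0.000e+00  1.290e+01  1.043e+02 -1.000e-01  6.290e+01 -7.510e+01]
shift units [-0.692 -0.402 -0.133] turn units [-0.017 -0.032 -3.347]
```

```bash
python3 -m handwheel '[0,0,0,0,0,-0.67,-1,0,0,0,0,0,-0.67,-1,0,0,0,0,0,-0.67,-1,0,0,0,0,0,-0.67,-1,0,0,0,0,0,-0.67,-1,0,0,0,0,0,0,-1]'; python3 plan.py .5617 -.0217 .405 188.1
```

```text
t: 2.1
tcp_pos: [0.5426, -0.0083, 0.3974]
orientation: [-179.8, -0.4, -171.4]
contact_force: [0.1, -0.4, -0.2]
grip_width: 0.0853
t 2.1 pos [ 0.5426 -0.0083  0.3974] ori [-179.84   -0.36 -171.42] F [ 0.13 -0.37 -0.2 ] M [ 0.016 -0.048  0.022] w 0.0853 j [ -1.   13.4 104.   -0.3  62.9 -99.4]
shift units [-0.421 -0.402 -0.191] turn units [-0.024 -0.053  0.069]
```

```bash
python3 -m handwheel '[-0.42,-0.4,0,-0.02,-0.05,0.07,-1,0,0,0,0,0,0,-1,0,0,0,0,0,0,-1]'; python3 plan.py .5617 -.0217 .336 188.1
```

```text
t: 2.35
tcp_pos: [0.5615, -0.0218, 0.3966]
orientation: [180.0, -0.1, -172.3]
contact_force: [-0.5, -0.0, -0.1]
grip_width: 0.0849
t 2.35 pos [ 0.5615 -0.0218  0.3966] ori [ 1.7999e+02 -1.2000e-01 -1.7230e+02] F [-0.51 -0.01 -0.05] M [0.048 0.021 0.017] w 0.0849 j [  -2.4   15.1  101.9   -0.    63.1 -100.1]
shift units [-8.000e-03  1.000e-03  1.515e+00] turn units [ 0.001 -0.017 -0.058]
```

```bash
python3 -m handwheel '[0,0,0.35,0,0,-0.05,-1,0,0,0.35,0,0,0,-1,0,0,0.35,0,0,0,-1,0,0,0.35,0,0,0,-1,0,0,0,0,0,0,-1]'; python3 plan.py .5617 -.0217 .336 188.1
python3 - <<'E'
from rig import viewer
import cv2
o=[cv2.resize(viewer.read_camera("top")["pixels"][140:285,165:330],None,fx=3,fy=3),cv2.resize(viewer.read_camera("scene")["pixels"][130:340,300:480],None,fx=2,fy=2)]
h=max(a.shape[0] for a in o); import numpy as np
cv2.imwrite("pics/p1.png",np.hstack([cv2.copyMakeBorder(a,0,h-a.shape[0],0,0,0) for a in o])[:, :800+80])
E
```

```text
t: 2.77
tcp_pos: [0.5601, -0.0207, 0.3391]
orientation: [180.0, -0.1, -172.5]
contact_force: [-0.4, -0.4, 0.7]
grip_width: 0.0854
t 2.77 pos [ 0.5601 -0.0207  0.3391] ori [ 1.7999e+02 -1.0000e-01 -1.7246e+02] F [-0.39 -0.36  0.72] M [ 0.013  0.026 -0.002] w 0.0854 j [ -2.3  18.7 105.1  -0.   56.3 -99.8]
shift units [-0.036 -0.03   0.078] turn units [ 0.001 -0.014 -0.082]
```

View pics/p1.png

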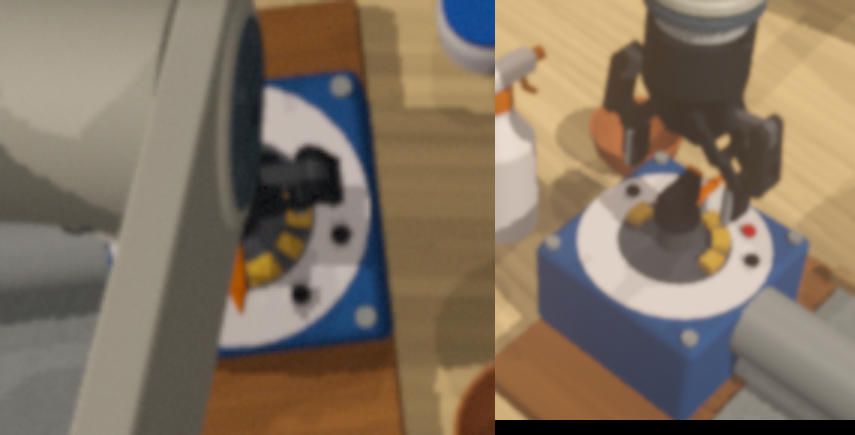

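The scene crop shows the open fingers astride the black bar (about 680,200), with clear space on either side; the dial and the red magnet (748,230) are clear. I'll finish centring and close gently.

```bash
python3 -m handwheel '[-0.036,-0.03,0.06,0,-0.01,0,-1,0,0,0,0,0,0,-1,0,0,0,0,0,0,0,0,0,0,0,0,0,0,0,0,0,0,0,0,0]' 25; python3 plan.py .5617 -.0217 .336 187.5;  python3 -m handwheel '[0,0,0,0,0,0,1,0,0,0,0,0,0,1,0,0,0,0,0,0,1,0,0,0,0,0,0,1,0,0,0,0,0,0,1,0,0,0,0,0,0,1]' 25;python3 plan.py .5617 -.0217 .336 187.5;
```

```text
t: 3.28
tcp_pos: [0.5637, -0.0216, 0.3425]
orientation: [-179.9, 0.4, -172.5]
contact_force: [0.1, 0.5, 0.2]
grip_width: 0.0514
t 3.28 pos [ 0.5637 -0.0216  0.3425] ori [-179.93    0.43 -172.5 ] F [0.09 0.45 0.23] M [-0.019  0.024  0.022] w 0.0514 j [ -2.4  18.7 104.6   0.   56.3 -99.9]
shift units [0.052 0.005 0.162] turn units [-0.01   0.062  0.   ]
t: 3.78
tcp_pos: [0.5639, -0.0215, 0.3434]
orientation: [-179.9, 0.5, -172.5]
contact_force: [0.1, -0.1, 0.3]
grip_width: 0.0135
t 3.78 pos [ 0.5639 -0.0215  0.3434] ori [-179.94    0.5  -172.52] F [ 0.15 -0.14  0.34] M [ 0.06  -0.023 -0.02 ] w 0.0135 j [ -2.3  18.6 104.6   0.   56.3 -99.8]
shift units [0.056 0.002 0.185] turn units [-0.008  0.073 -0.003]
```

```bash
python3 -m handwheel '[0,0,0,0,0,0,0.3,0,0,0,0,0,0,0.3,0.05,0,0.12,0,0.06,0,0.3,0,0,0.08,0,0,0,0.3]' 25; python3 plan.py .5617 -.0217 .336 187.5;  python3 -m handwheel '[0,0,0,0,0,0,0.3,0,0,0,0,0,0,0.3]' 25;python3 plan.py .5617 -.0217 .336 187.5;
```

```text
t: 4.12
tcp_pos: [0.562, -0.0219, 0.3353]
orientation: [-179.9, 0.1, -172.5]
contact_force: [0.1, 1.4, 0.4]
grip_width: 0.0298
t 4.12 pos [ 0.562  -0.0219  0.3353] ori [-1.7991e+02  1.1000e-01 -1.7251e+02] F [0.13 1.4  0.41] M [ 0.051  0.035 -0.009] w 0.0298 j [-2.400e+00  1.910e+01  1.051e+02 -1.000e-01  5.570e+01 -9.980e+01]
shift units [ 0.006  0.005 -0.017] turn units [-0.013  0.015 -0.001]
t: 4.28
tcp_pos: [0.5616, -0.022, 0.3342]
orientation: [-179.9, 0.0, -172.5]
contact_force: [-0.1, -0.6, 0.1]
grip_width: 0.0299
t 4.28 pos [ 0.5616 -0.022   0.3342] ori [-1.7992e+02  1.0000e-02 -1.7251e+02] F [-0.12 -0.58  0.08] M [ 0.07   0.033 -0.047] w 0.0299 j [-2.400e+00  1.920e+01  1.051e+02 -1.000e-01  5.560e+01 -9.980e+01]
shift units [-0.004  0.006 -0.046] turn units [-0.011  0.001 -0.002]
```

```bash
python3 -m handwheel '[0,0,-0.03,0,0,0,1,0,0,0,0,0,0,1,0,0,0,0,0,0,1,0,0,0,0,0,0,1]' 30;python3 plan.py .5617 -.0217 .336 187.5;python3 -m handwheel '[0,0,0,0,0,0,1,0,0,0,0,0,0,1]' 30;python3 plan.py .5617 -.0217 .336 187.5;
```

```text
t: 4.62
tcp_pos: [0.5615, -0.0218, 0.3353]
orientation: [-180.0, -0.0, -172.5]
contact_force: [-0.1, -0.5, -0.9]
grip_width: 0.0135
t 4.62 pos [ 0.5615 -0.0218  0.3353] ori [-1.7995e+02 -3.0000e-02 -1.7252e+02] F [-0.12 -0.5  -0.95] M [ 0.034 -0.043 -0.033] w 0.0135 j [-2.400e+00  1.910e+01  1.051e+02 -1.000e-01  5.580e+01 -9.980e+01]
shift units [-0.006  0.003 -0.017] turn units [-0.007 -0.005 -0.004]
t: 4.78
tcp_pos: [0.5614, -0.0218, 0.3353]
orientation: [-179.9, -0.0, -172.5]
contact_force: [0.3, 0.3, -0.6]
grip_width: 0.0131
t 4.78 pos [ 0.5614 -0.0218  0.3353] ori [-1.7995e+02 -2.0000e-02 -1.7252e+02] F [ 0.27  0.31 -0.58] M [ 0.053 -0.014 -0.095] w 0.0131 j [-2.400e+00  1.910e+01  1.051e+02 -1.000e-01  5.580e+01 -9.980e+01]
shift units [-0.007  0.002 -0.017] turn units [-0.007 -0.004 -0.003]
```

```bash
python3 -m handwheel '[0,0,-0.05,0,0,0,1,0,0,-0.05,0,0,0,1,0,0,0,0,0,0,1]' 30;python3 plan.py .5617 -.0217 .3455 187.5
```

```text
t: 5.03
tcp_pos: [0.5614, -0.0218, 0.3378]
orientation: [-180.0, -0.1, -172.5]
contact_force: [3.6, 0.0, -9.2]
grip_width: 0.0135
t 5.03 pos [ 0.5614 -0.0218  0.3378] ori [-1.7996e+02 -6.0000e-02 -1.7253e+02] F [ 3.56  0.01 -9.25] M [ 0.016 -0.625 -0.045] w 0.0135 j [-2.40e+00  1.89e+01  1.05e+02 -1.00e-01  5.62e+01 -9.98e+01]
shift units [-0.008  0.002 -0.191] turn units [-0.006 -0.008 -0.004]
```

```bash
python3 -m handwheel '[0,0,-0.05,0,0,0,1,0,0,-0.05,0,0,0,1,0,0,0,0,0,0,1]' 30;python3 plan.py .5617 -.0217 .3455 187.5
```

```text
t: 5.28
tcp_pos: [0.5615, -0.0218, 0.341]
orientation: [-180.0, -0.1, -172.5]
contact_force: [2.7, 0.4, -10.5]
grip_width: 0.0136
t 5.28 pos [ 0.5615 -0.0218  0.341 ] ori [-1.7996e+02 -8.0000e-02 -1.7252e+02] F [  2.73   0.39 -10.55] M [ 0.021 -0.717 -0.048] w 0.0136 j [-2.400e+00  1.870e+01  1.048e+02 -1.000e-01  5.660e+01 -9.980e+01]
shift units [-0.006  0.002 -0.112] turn units [-0.006 -0.012 -0.003]
```

```bash
python3 -m handwheel '[0,0,-0.06,0,0,0,1,0,0,-0.06,0,0,0,1,0,0,0,0,0,0,1]' 30;python3 plan.py .5617 -.0217 .3457 187.5
```

```text
t: 5.53
tcp_pos: [0.5615, -0.0218, 0.3456]
orientation: [-180.0, -0.1, -172.5]
contact_force: [3.7, 0.1, -12.6]
grip_width: 0.0133
t 5.53 pos [ 0.5615 -0.0218  0.3456] ori [-1.7997e+02 -1.0000e-01 -1.7252e+02] F [  3.74   0.1  -12.58] M [-0.002 -0.815 -0.015] w 0.0133 j [-2.400e+00  1.840e+01  1.046e+02 -1.000e-01  5.710e+01 -9.980e+01]
shift units [-0.006  0.002 -0.002] turn units [-0.005 -0.015 -0.004]
```

```bash
python3 -m handwheel '[0,0,0,0,0,0,1,0,0,0,0,0,0,1]' 30;python3 plan.py .5617 -.0217 .3455 187.5
python3 - <<'E'
from rig import viewer
import cv2
cv2.imwrite("pics/p2.png",cv2.resize(viewer.read_camera("scene")["pixels"][170:290,340:470],None,fx=4.5,fy=4.5,interpolation=cv2.INTER_CUBIC))
E
```

```text
t: 5.7
tcp_pos: [0.5615, -0.0218, 0.3457]
orientation: [-180.0, -0.1, -172.5]
contact_force: [3.2, 0.4, -12.7]
grip_width: 0.0133
t 5.7 pos [ 0.5615 -0.0218  0.3457] ori [-1.7996e+02 -1.0000e-01 -1.7252e+02] F [  3.22   0.42 -12.72] M [ 0.004 -0.83  -0.002] w 0.0133 j [-2.400e+00  1.840e+01  1.046e+02 -1.000e-01  5.710e+01 -9.980e+01]
shift units [-0.006  0.002  0.005] turn units [-0.005 -0.014 -0.004]
```

View pics/p2.png

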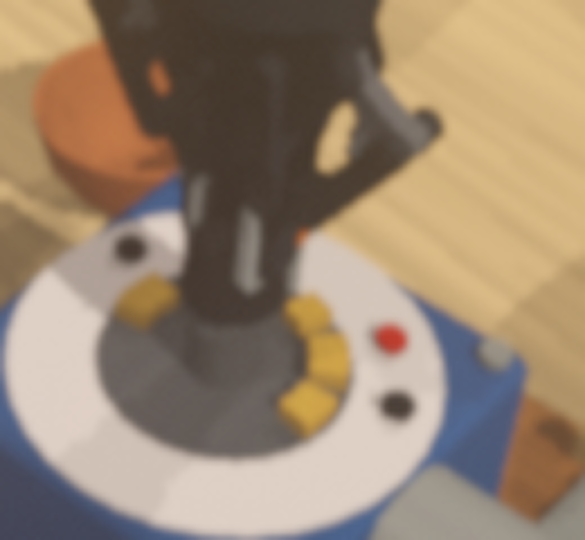

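```bash
python3 -m handwheel '[0,0,0,0,0,0.4,1,0,0,0,0,0,0.4,1,0,0,0,0,0,0.4,1,0,0,0,0,0,0,1]' 30;python3 plan.py .5615 -.0218 .3455 158.3
```

```text
t: 6.08
tcp_pos: [0.5614, -0.0218, 0.3455]
orientation: [-179.9, -0.1, 178.9]
contact_force: [3.9, 0.5, -12.0]
grip_width: 0.0136
t 6.08 pos [ 0.5614 -0.0218  0.3455] ori [-1.7995e+02 -9.0000e-02  1.7890e+02] F [  3.92   0.53 -12.02] M [-0.02  -0.86  -0.053] w 0.0136 j [-2.400e+00  1.840e+01  1.046e+02 -1.000e-01  5.710e+01 -9.120e+01]
shift units [-0.002  0.    -0.001] turn units [-0.01  -0.011  2.996]
```

```bash
python3 -m handwheel '[0,0,0,0,0,0.5,1,0,0,0,0,0,0.5,1,0,0,0,0,0,0.5,1,0,0,0,0,0,0.5,1,0,0,0,0,0,0.5,1,0,0,0,0,0,0.3,1,0,0,0,0,0,0,1,0,0,0,0,0,0,1]' 30;python3 plan.py .5615 -.0218 .3455 158.3
python3 - <<'E'
from rig import viewer
import cv2
a=cv2.resize(viewer.read_camera("scene")["pixels"][170:290,340:470],None,fx=3.3,fy=3.3,interpolation=cv2.INTER_CUBIC)
b=cv2.resize(viewer.read_camera("top")["pixels"][150:275,185:305],None,fx=3.168,fy=3.168,interpolation=cv2.INTER_CUBIC)
cv2.imwrite("pics/p3.png",cv2.hconcat([a,b]))
E
```

```text
t: 6.75
tcp_pos: [0.5615, -0.0218, 0.3452]
orientation: [-179.9, -0.1, 159.5]
contact_force: [3.5, 0.6, -11.5]
grip_width: 0.0139
t 6.75 pos [ 0.5615 -0.0218  0.3452] ori [-1.7991e+02 -6.0000e-02  1.5954e+02] F [  3.47   0.56 -11.46] M [ 0.    -0.802  0.038] w 0.0139 j [-2.400e+00  1.840e+01  1.046e+02 -1.000e-01  5.700e+01 -7.190e+01]
shift units [-0.001  0.    -0.009] turn units [-0.013 -0.008  0.181]
```

View pics/p3.png

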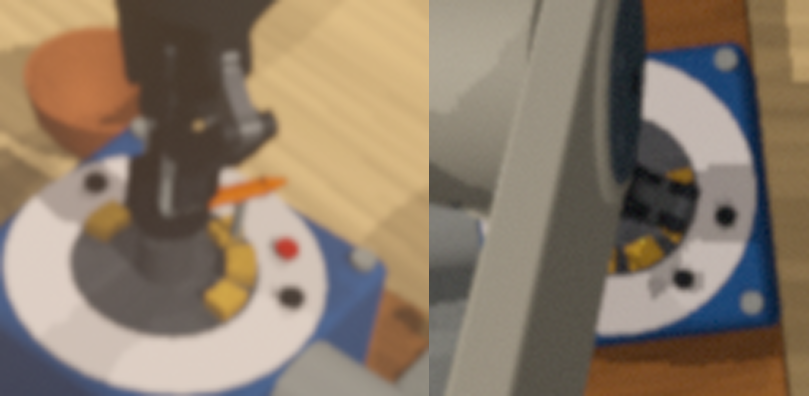

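Pin visible hanging clear of the plate. Pointer tip in the left crop is around (286,183). I'll estimate turn and lift from that.

```bash
python3 - <<'E'
from h import *
uv=((286.5)/3.3-.5+340,183.5/3.3-.5+170)
for cx,cy in((.561,-.0208),(.5615,-.0218)):
  for z in(.155,.158,.161,.164):
    p=toplane("scene",[uv],z)[0,:2]-[cx,cy]; print(z,np.hypot(*p).round(4),((np.arctan2(p[1],p[0])-np.pi-np.radians(8.1)+np.pi)%(2*np.pi)-np.pi).round(3))
E
python3 -m handwheel '[0,0,0,0,0,0,1,0,0,0,0,0,0,1]' 30;python3 plan.py .5615 -.0218 .3455 158.3
```

```text
0.155 0.0637 -0.454
0.158 0.0619 -0.495
0.161 0.0602 -0.539
0.164 0.0586 -0.585
0.155 0.0645 -0.466
0.158 0.0627 -0.507
0.161 0.061 -0.551
0.164 0.0595 -0.597
t: 7.02
tcp_pos: [0.5615, -0.0218, 0.3451]
orientation: [-179.9, -0.1, 159.6]
contact_force: [4.7, 0.5, -12.8]
grip_width: 0.0135
t 7.02 pos [ 0.5615 -0.0218  0.3451] ori [-1.7992e+02 -6.0000e-02  1.5965e+02] F [  4.68   0.45 -12.85] M [-0.004 -0.803 -0.032] w 0.0135 j [-2.400e+00  1.840e+01  1.046e+02 -1.000e-01  5.700e+01 -7.200e+01]
shift units [-0.001  0.001 -0.009] turn units [-0.012 -0.009  0.196]
```

```bash
python3 -m handwheel '[0,0,0,0,0,0.22,1,0,0,0,0,0,0,1,0,0,0,0,0,0,1]' 30;python3 plan.py .5615 -.0218 .3425 158.3;  python3 -m handwheel '[0,0,0.05,0,0,0,1,0,0,0.03,0,0,0,1,0,0,0,0,0,0,1]' 30;python3 plan.py .5615 -.0218 .3405 158.3
```

```text
t: 7.27
tcp_pos: [0.5615, -0.0218, 0.3451]
orientation: [-179.9, -0.1, 158.2]
contact_force: [4.2, 0.4, -12.8]
grip_width: 0.0135
t 7.27 pos [ 0.5615 -0.0218  0.3451] ori [-1.7991e+02 -6.0000e-02  1.5823e+02] F [  4.19   0.38 -12.8 ] M [-0.013 -0.797 -0.057] w 0.0135 j [-2.400e+00  1.840e+01  1.046e+02 -1.000e-01  5.700e+01 -7.060e+01]
shift units [-0.001  0.001  0.066] turn units [-0.013 -0.008 -0.01 ]
t: 7.52
tcp_pos: [0.5614, -0.0218, 0.3419]
orientation: [-179.9, -0.1, 158.4]
contact_force: [3.7, 1.8, -10.7]
grip_width: 0.0136
t 7.52 pos [ 0.5614 -0.0218  0.3419] ori [-1.7992e+02 -5.0000e-02  1.5835e+02] F [  3.73   1.82 -10.69] M [-0.006 -0.759 -0.029] w 0.0136 j [-2.400e+00  1.870e+01  1.048e+02 -1.000e-01  5.670e+01 -7.070e+01]
shift units [-0.001  0.001  0.034] turn units [-0.012 -0.007  0.007]
```

```bash
python3 -m handwheel '[0,0,0.04,0,0,0,1,0,0,0,0,0,0,1]' 30;python3 plan.py .5615 -.0218 .3405 158.3;  python3 -m handwheel '[0,0,0.03,0,0,0,1,0,0,0,0,0,0,1]' 30;python3 plan.py .5615 -.0218 .3405 158.3
```

```text
t: 7.68
tcp_pos: [0.5615, -0.0218, 0.3402]
orientation: [-179.9, -0.1, 158.4]
contact_force: [3.5, 0.0, -12.0]
grip_width: 0.0135
t 7.68 pos [ 0.5615 -0.0218  0.3402] ori [-1.7992e+02 -5.0000e-02  1.5838e+02] F [  3.47   0.03 -11.98] M [ 0.026 -0.745 -0.034] w 0.0135 j [-2.400e+00  1.880e+01  1.048e+02 -1.000e-01  5.650e+01 -7.070e+01]
shift units [-0.001  0.001 -0.008] turn units [-0.012 -0.007  0.012]
t: 7.85
tcp_pos: [0.5614, -0.0218, 0.339]
orientation: [-179.9, -0.0, 158.4]
contact_force: [2.9, -0.4, -10.4]
grip_width: 0.0136
t 7.85 pos [ 0.5614 -0.0218  0.339 ] ori [-1.7992e+02 -5.0000e-02  1.5840e+02] F [  2.89  -0.44 -10.43] M [-0.005 -0.694 -0.046] w 0.0136 j [-2.400e+00  1.890e+01  1.049e+02 -1.000e-01  5.630e+01 -7.070e+01]
shift units [-0.001  0.    -0.039] turn units [-0.012 -0.007  0.014]
```

```bash
python3 -m handwheel '[0,0,0.04,0,0,0,1,0,0,0,0,0,0,1]' 30;python3 plan.py .5615 -.0218 .3405 158.3;  python3 -m handwheel '[0,0,0.04,0,0,0,1,0,0,0,0,0,0,1]' 30;python3 plan.py .5615 -.0218 .3405 158.3
```

```text
t: 8.02
tcp_pos: [0.5615, -0.0218, 0.3373]
orientation: [-179.9, -0.0, 158.4]
contact_force: [2.3, 0.8, -9.1]
grip_width: 0.0131
t 8.02 pos [ 0.5615 -0.0218  0.3373] ori [-1.7992e+02 -5.0000e-02  1.5840e+02] F [ 2.34  0.76 -9.11] M [-0.014 -0.665 -0.004] w 0.0131 j [-2.40e+00  1.90e+01  1.05e+02 -1.00e-01  5.61e+01 -7.07e+01]
shift units [-0.     0.    -0.079] turn units [-0.012 -0.007  0.014]
t: 8.18
tcp_pos: [0.5615, -0.0218, 0.3357]
orientation: [-179.9, -0.0, 158.4]
contact_force: [2.8, -0.3, -9.5]
grip_width: 0.0133
t 8.18 pos [ 0.5615 -0.0218  0.3357] ori [-1.7992e+02 -5.0000e-02  1.5840e+02] F [ 2.75 -0.25 -9.45] M [ 0.013 -0.61  -0.05 ] w 0.0133 j [-2.40e+00  1.91e+01  1.05e+02 -1.00e-01  5.59e+01 -7.07e+01]
shift units [-0.001  0.001 -0.119] turn units [-0.012 -0.007  0.014]
```

```bash
python3 -m handwheel '[0,0,0.03,0,0,0,1,0,0,0,0,0,0,1]' 30;python3 plan.py .5615 -.0218 .3405 158.3;  python3 -m handwheel '[0,0,0.02,0,0,0,1,0,0,0,0,0,0,1]' 30;python3 plan.py .5615 -.0218 .3405 158.3
```

```text
t: 8.35
tcp_pos: [0.5615, -0.0218, 0.3355]
orientation: [-179.9, -0.0, 158.4]
contact_force: [1.7, -0.0, -9.4]
grip_width: 0.0135
t 8.35 pos [ 0.5615 -0.0218  0.3355] ori [-1.7992e+02 -4.0000e-02  1.5840e+02] F [ 1.67 -0.03 -9.43] M [-0.003 -0.416 -0.017] w 0.0135 j [-2.400e+00  1.910e+01  1.051e+02 -1.000e-01  5.590e+01 -7.070e+01]
shift units [-0.    -0.    -0.126] turn units [-0.012 -0.006  0.014]
t: 8.52
tcp_pos: [0.5614, -0.0218, 0.3354]
orientation: [-179.9, -0.0, 158.4]
contact_force: [1.5, -0.2, -8.7]
grip_width: 0.0135
t 8.52 pos [ 0.5614 -0.0218  0.3354] ori [-1.7993e+02 -3.0000e-02  1.5840e+02] F [ 1.45 -0.19 -8.72] M [ 0.015 -0.368  0.005] w 0.0135 j [-2.400e+00  1.910e+01  1.051e+02 -1.000e-01  5.590e+01 -7.070e+01]
shift units [-0.001  0.    -0.127] turn units [-0.011 -0.004  0.015]
```

The tool stopped descending at 0.3354, which is the height it gripped at when the knob was home, so the pin is bottoming in the notch. Next I let go and rise.

```bash
python3 -m handwheel '[0,0,0,0,0,0,0.3,0,0,0,0,0,0,0.3,0,0,0,0,0,0,-0.5,0,0,0,0,0,0,-0.5,0,0,0,0,0,0,-0.5]' 30; python3 -m handwheel '[0,0,-0.3,0,0,0,-0.5,0,0,-0.5,0,0,0,-0.5,0,0,-0.6,0,0,0,-0.5,0,0,-0.6,0,0,0,-0.5,0,0,-0.6,0,0,0,-0.5,0,0,0,0,0,0,-0.5]'; python3 plan.py .5 .25 .45 158
```

```text
t: 8.93
tcp_pos: [0.5617, -0.0219, 0.337]
orientation: [-179.9, 0.1, 158.4]
contact_force: [-0.9, -0.3, 0.7]
grip_width: 0.0638
t: 9.43
tcp_pos: [0.5611, -0.0218, 0.4483]
orientation: [-179.9, -0.1, 158.4]
contact_force: [0.6, -0.1, 0.3]
grip_width: 0.0642
t 9.43 pos [ 0.5611 -0.0218  0.4483] ori [-1.7989e+02 -8.0000e-02  1.5841e+02] F [ 0.65 -0.1   0.32] M [-0.02  -0.102 -0.037] w 0.0642 j [ -2.4  12.3  98.6  -0.1  69.2 -70.7]
shift units [ 3.921  5.755 -0.048] turn units [-0.016 -0.012  0.06 ]
```

```bash
python3 -m handwheel '[0.39,0.57,0,0,0,0,-0.5,0.39,0.57,0,0,0,0,-0.5,0.39,0.57,0,0,0,0,-0.5,0.39,0.57,0,0,0,0,-0.5,0.39,0.57,0,0,0,0,-0.5,0.39,0.57,0,0,0,0,-0.5,0.39,0.57,0,0,0,0,-0.5,0.39,0.57,0,0,0,0,-0.5,0.39,0.57,0,0,0,0,-0.5,0.39,0.57,0,0,0,0,-0.5,0,0,0,0,0,0,-0.5,0,0,0,0,0,0,-0.5,0,0,0,0,0,0,-0.5]'
python3 - <<'E'
from rig import viewer
import cv2
A=viewer.read_camera("scene")["pixels"];B=viewer.read_camera("top")["pixels"]
cv2.imwrite("pics/s5.png",A);cv2.imwrite("pics/t5.png",B)
a=cv2.resize(A[170:290,340:470],None,fx=3.3,fy=3.3,interpolation=cv2.INTER_CUBIC)
b=cv2.resize(B[150:275,185:305],None,fx=3.168,fy=3.168,interpolation=cv2.INTER_CUBIC)
cv2.imwrite("pics/p5.png",cv2.hconcat([a,b]))
E
```

```text
t: 10.52
tcp_pos: [0.4964, 0.2586, 0.458]
orientation: [179.8, 0.5, 158.3]
contact_force: [-0.4, -0.6, 0.4]
grip_width: 0.0638
```

View pics/p5.png

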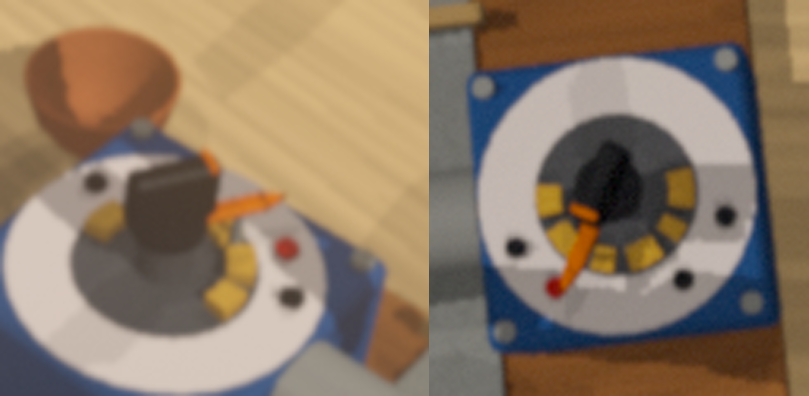

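View pics/t5.png

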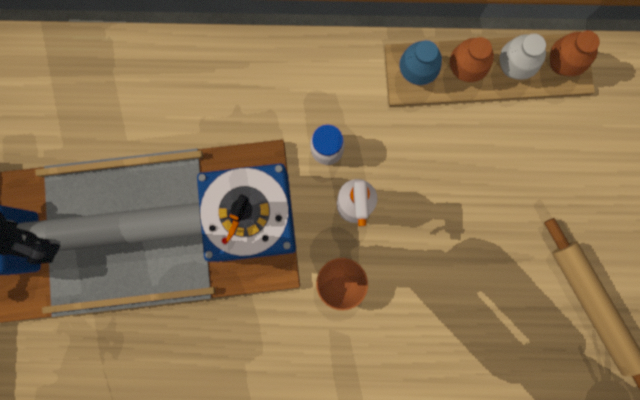

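```bash
python3 - <<'E'
from h import *
a=toplane("scene",[(284.5/3.3-.5+340,199.5/3.3-.5+170)],.151)[0]
b=toplane("top",[((560-429+.5)/3.168-.5+185,(288.5)/3.168-.5+150)],.151)[0]
for p,c,m in((a,(.561,-.0208),(.5086,.012)),(b,(.5619,-.0222),(.5085,.0088))):
    q=p[:2]-c; print(p.round(4),np.hypot(*q).round(4),(np.arctan2(q[1],q[0])-np.pi-np.radians(8.1)).round(3),"dmag",np.hypot(*(p[:2]-m)).round(4))
# predicted pointer tip pixels in scene for lift 0, 2, 7 at turn -.52
ang=np.pi+np.radians(8.1)-.52
for l in(0,.002,.007): print(l,proj("scene",[[.561+.062*np.cos(ang),-.0208+.062*np.sin(ang),.151+l]]), (284.5/3.3-.5+340,199.5/3.3-.5+170))
for n,f in(("top","t"),("scene","s")):
    d=cv2.absdiff(cv2.imread(f"pics/{n}0.png"),cv2.imread(f"pics/{f}5.png")).max(2)
    print(n,[d[y:y+h,x:x+w].mean().round(1) for x,y,w,h in ([(310,125,35,38),(338,178,40,50),(318,258,50,50)] if n=="top" else [(250,245,38,50),(283,152,40,95),(348,180,30,25)])])
E
```

```text
[0.506  0.0034 0.151 ] 0.0601 -0.555 dmag 0.009
[0.5071 0.0017 0.151 ] 0.0598 -0.553 dmag 0.0072
0 [[426.25568959 228.81440297]] (425.71212121212125, 229.95454545454547)
0.002 [[426.41311175 227.93699653]] (425.71212121212125, 229.95454545454547)
0.007 [[426.80894169 225.73038574]] (425.71212121212125, 229.95454545454547)
top [np.float64(5.6), np.float64(5.5), np.float64(13.8)]
scene [np.float64(1.7), np.float64(8.9), np.float64(15.7)]
```

```bash
python3 -c "
from rig import workorder; print(workorder.hand_in())"
```

```text
the job is handed in; nothing more can be done
None
```

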